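# Open the photometer's light well and hold its shutter plunger at the index

### The job

Take the loose dust cap off the photometer's light well and set it, grip upwards, into the round cap holder on the bench. Then press the spring-loaded shutter plunger on the photometer down until the top of its head is level with the top of the index post beside it, and keep it there: finish while still holding it down at that level, as it springs back when let go. Leave the other bench things where they stand.

Things in the scene. Friction and masses are not known exactly. Their poses are not given: they have to be found in the camera images.
- meter: Photometer: white box with a grey top deck, 200 (x) by 270 (y) by 85 mm high, fixed to the bench, turned about the vertical only. Origin: centre of its underside; z up, its -x side (low front strip with display and keys) faces roughly to the robot. The deck is 85 mm above the bench. On the deck: the light well at x -10, y +80 mm, the shutter plunger at x -10, y -25 mm, the index post at x -10, y -80 mm, and a small vial at the rear.
- well (a point): Centre of the light well at deck height (85 mm above the bench). The well is a metal neck 33 mm across that stands 10 mm out of the deck; the cap stands over it with its skirt on the deck.
- cap: Dust cap, black plastic, loose, about 60 g. Skirt below: 50 mm across, 16 mm high, hollow underneath (40 mm wide, 12 mm deep). Grip above: upright round knob 32 mm across, from 16 to 42 mm height. Origin: centre of the skirt's lower rim; z up through the grip. It lifts straight off.
- cap_top (a point): Centre of the upper end of the cap's grip, 42 mm above the cap's origin.
- holder: Cap holder: round grey plastic dish fixed to the bench, 84 mm across at the foot, 24 mm high, with a round socket of about 62 mm width at the rim, somewhat wider below. Origin: centre of its underside.
- socket (a point): Centre of the holder's socket floor, 10 mm above the bench and 14 mm below its rim. The cap stands here with its skirt's rim on the floor.
- plunger: Shutter plunger: flat round steel head 36 mm across, 12 mm thick, on a vertical stem. Origin: centre of the head's top face, 45 mm above the deck (130 mm above the bench) when free. Slides straight down by up to 28 mm against a spring: about 3 N to start, 3 N more for each 10 mm; springs back when let go.
- post: Index post: fixed plain steel rod 12 mm across beside the plunger, 55 mm from the plunger's axis. Origin: centre of its top face, which lies 9 to 19 mm lower than the free plunger's top (its height differs from run to run). Rigid.
- beaker: Bystander: small glass beaker, 56 mm wide, 62 mm high, near the holder; origin at the centre of its underside.
- dish: Bystander: white ceramic bowl, 72 mm wide, 28 mm high, in front of the photometer; origin under its centre.
- spatula: Bystander: thin steel lab spatula about 175 mm long, lying in front of the holder; origin below its middle.
- vial: Bystander: glass vial 22 mm wide, 45 mm high, standing at the rear of the photometer's deck; origin under its centre.
- amber1: Bystander: brown bottle 68 mm wide, 165 mm high, at the back; origin under its centre.
- amber2: Bystander: another such brown bottle at the back.
- wash: Bystander: white plastic bottle 64 mm wide, 150 mm high, at the back.
Not all that is in view belongs to the job. Of the things that look like the cap, the largest one is meant.

How it is judged:
By the outcome, as a careful person would: the job done as asked, in the order asked, and still so for the second after the job is handed in, while the arm keeps its last pose, push and grip.
It also fails if it takes over 61 s, if anything falls off the work surface, if the arm or the gripper's body presses on something with over 40 N, if the wrist force passes 120 N, or if a joint passes its speed limit or range.

### The arm

A 6-joint arm with a two-finger parallel gripper is mounted at the origin on the work surface. World frame = base frame: x ahead of the robot, y to its left, z up, the work surface at z = 0. Lengths are in m, angles in rad, forces in N, time in s.
With the tool pointing down it reaches from about 0.3 to 1 m from the base axis. Payload 5.1 kg.
Tool frame: the origin (TCP) lies midway between the tips of the shut fingers; the grasp point (between the pads) lies behind it (tcp_to_grasp is the z of the grasp point in the tool frame, in m); z points along the fingers, x is the direction in which the jaws open and shut, and the axes are right-handed (so a half turn about z gives the same grasp; the last joint's range is limited). The gripper opens to 95 mm and grips with 3 to 60 N. Pads are 20 mm wide; open, the fingers measure 119 mm over their backs; the gripper's body (75 mm by 180 mm) begins 59 mm behind the grasp point.
Start: joints at [-1.258, 0.124, 1.65, -0, 1.367, -0.083], TCP at [0.251, -0.6, 0.215] pointing down, gripper open.
Joint ranges: [-2.61, 2.61], [-1.02, 2.33], [0.03, 2.71], [-1.35, 4.49], [0.32, 2.68], [-2.91, 2.91]. Speed limits (rad/s): [2.57, 2.57, 3.14, 3.14, 3.14, 3.14].

### API

Orientations are given as a rotation vector (axis times angle).
In Python, from station import * gives the robot as it stands. The module is installed in compiled form; this text tells all that it offers.
- The arm moves only by the tool send_rows, never from a script. Its argument "series" is a list of rows, each a list of 3 entries, a list of its own where there are three numbers: the finger opening in m, from 0 to 0.0951, then the shift along the tool's x, y, z in m, then the turn about the tool's z in units of 10 degrees (1.0 is 10 degrees). In form: [[gripper, [tx, ty, tz], twist], ...]. A call has 1 to 20 rows; each row is the pose to reach, as a shift and turn from the pose commanded when the call began, along the tool's axes at that moment; what a row does not reach only later rows make up. A row lasts 1/8 s, in which the tool goes at most 62.5 mm and 10.7 degrees, less where a joint would pass 70% of its speed; a pose out of reach is approached as far as the arm can. A call with a gripper value outside its range is refused whole. The fingers move at their own pace and stop on an object; "newtons" is the grip in N (left out, the last holds). Time passes only in rows, so rows that repeat a pose let the fingers close. It gives the time, the measured TCP pose, the force and the opening at its end, in the units of the state.
- get_obs(): the state, without advancing time (a new reading comes with each control period).
- capture(name): name is "scene" or "top"; returns the picture (400x640x3 uint8, red, green, blue); there is no depth.
- camera_info(name): a dict with "fx", "fy", "cx", "cy" (pixels), "R" (3x3) and "t" (3): a world point X has camera coordinates R X + t. Camera axes: x right, y down, z forward; pixel columns grow to the right and rows downward; lengths in m; the calibration is good to about 2 mm. A picture is of the moment at which its call begins. camera_info takes no time and is no camera call.
- close_job(): hands the job in, once; it reports no verdict.
The state is a dict: "clock": time; "joints": joint angles; "joint_velocities": joint speeds; "joint_efforts": joint torques, N m; "eef_pos": TCP position; "orientation": TCP orientation; "ft_force": force on the tool from outside, world axes, zero at the start; "moment": the same for the moment, N m; "grip_width": opening from 0.0 (shut) to 1.0 (fully open).
Only numpy, scipy, OpenCV 4.12 (cv2) and the standard library are available. Lean on these libraries where they do the work, as an engineer would, in place of code of your own. Each camera call takes 0.05 s, during which the arm holds its last target. There are 200 camera calls.

## Working session

There is one attempt and no reset: what is moved stays moved. The work goes in short steps, Python scripts to look and compute and a tool call to move; the robot and the scene stay as the last step left them, time stands still between calls to the robot, and variables do not carry over. Pictures are saved under pics/ and viewed, about 8 in all and at most 12, crops included, and the job is handed in when it is done.

Besides the shell and the picture viewer there is one more tool, called after "Request:" as name(argument=value, ...) on one line, values as JSON. send_rows: Moves the arm, as the interface text tells. Its arguments: {"type":"object","properties":{"series":{"type":"array"},"newtons":{"type":"number"}},"required":["series"]}

```bash
mkdir -p pics
python3 - <<'E'
from station import *
import cv2
for n in("scene","top"):
    cv2.imwrite(f"pics/{n}0.png",capture(n)[:,:,::-1]); print(n,camera_info(n))
print(get_obs())
E
```

```text
scene {'fx': 386.6120928311732, 'fy': 386.6120928311732, 'cx': 321.0613148197208, 'cy': 197.09317129729916, 'R': array([[-0.55105299,  0.83444855,  0.00601826],
       [ 0.54397736,  0.36468204, -0.7557087 ],
       [-0.63279478, -0.41316174, -0.65488025]]), 't': array([ 0.26233541, -0.24677348,  1.3745639 ])}
top {'fx': 465.3016596663382, 'fy': 465.3016596663382, 'cx': 317.3603843236016, 'cy': 199.74010361760676, 'R': array([[-0.00799523, -0.99990206,  0.01148681],
       [-0.9890333 ,  0.00621315, -0.14756195],
       [ 0.14747613, -0.01254063, -0.98898611]]), 't': array([0.03088451, 0.56324858, 1.34342036])}
{'clock': 0.1, 'joints': array([-1.25759418e+00,  1.24432917e-01,  1.65155454e+00, -4.10655205e-05,
        1.36747573e+00, -8.26166657e-02]), 'joint_velocities': array([-0.00060567, -0.00174997, -0.00447092,  0.00120469,  0.00101619,
        0.00022441]), 'joint_efforts': array([ 1.42398112e-04, -4.18883872e+01, -3.61095428e+01,  7.76136783e-02,
        4.61412244e-02, -8.11590394e-05]), 'eef_pos': array([ 0.25038817, -0.599205  ,  0.21350436]), 'orientation': array([-2.61392400e+00,  1.74066085e+00,  2.34123999e-03]), 'ft_force': array([-0.32091826, -0.95332343,  0.32476829]), 'moment': array([ 0.04151243,  0.00586722, -0.01220549]), 'grip_width': 1.0008282736585221}
```

View pics/scene0.png

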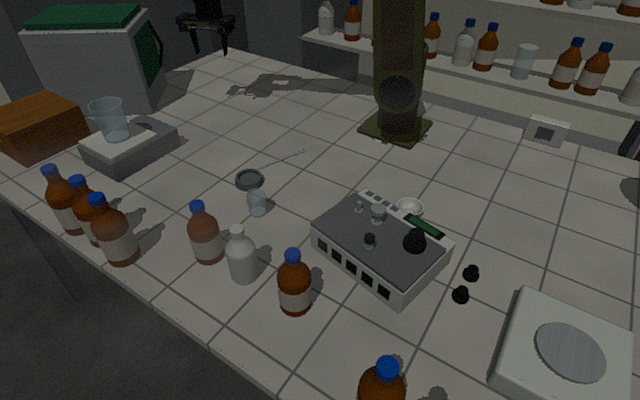

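View pics/top0.png

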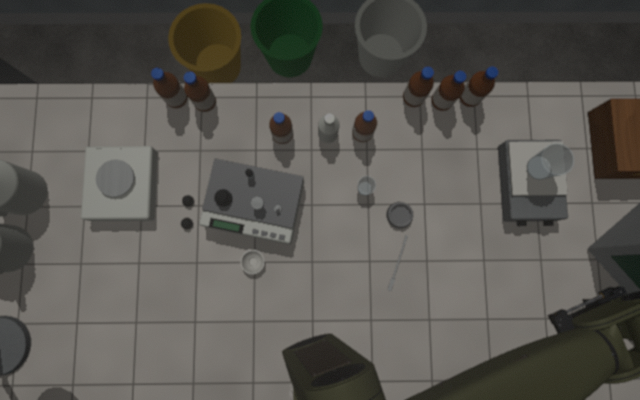

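The scene picture shows the meter with a black cap at (415,240), the plunger at about (378,213), the post at (360,207), the vial at (370,240) and the holder at (250,180). In the top picture the cap is at (223,198), the plunger (257,203), the post (278,210), the holder (400,215).

Things that could be taken for the cap (scene pixels): the black cap on the deck (415,240), small black ones on the bench (471,273) and (460,295), and the vial's dark top (370,238). I choose the one at (415,240), which is the largest and sits on the well. Next is a close crop to check it.

Run:
```python
import cv2,numpy as np
def crop(f,x0,y0,x1,y1,s):
    i=cv2.imread(f)[y0:y1,x0:x1]; i=(255*(i/255.)**.55).astype('uint8')
    i=cv2.resize(i,None,fx=s,fy=s,interpolation=cv2.INTER_CUBIC)
    for x in range(x0-x0%10+10,x1,10):
        cv2.line(i,((x-x0)*s,0),((x-x0)*s,12 if x%50==0 else 5),(0,255,255),1)
        if x%20==0: cv2.putText(i,str(x),((x-x0)*s-10,22),0,.35,(0,0,255),1)
    for y in range(y0-y0%10+10,y1,10):
        cv2.line(i,(0,(y-y0)*s),(5,(y-y0)*s),(0,255,255),1)
        if y%20==0: cv2.putText(i,str(y),(7,(y-y0)*s+4),0,.35,(0,0,255),1)
    return i
a=crop("pics/scene0.png",300,170,490,310,4)
cv2.imwrite("pics/c_scene.png",a)
b=crop("pics/top0.png",195,150,315,280,4); c=crop("pics/top0.png",365,185,435,250,4)
d=crop("pics/scene0.png",220,150,290,215,4)
c=np.vstack([c,d]); c=c[:520]; 
cv2.imwrite("pics/c_top.png",np.hstack([b,c]))
```

```text
(no output)
```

View pics/c_scene.png

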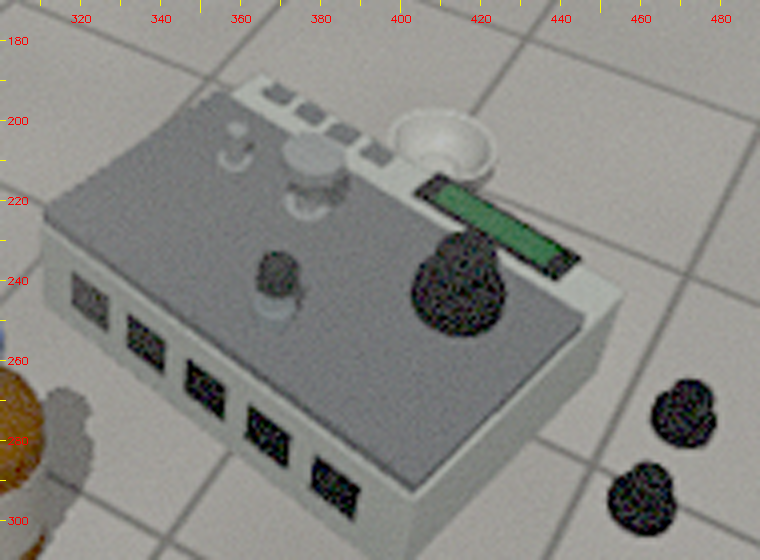

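View pics/c_top.png

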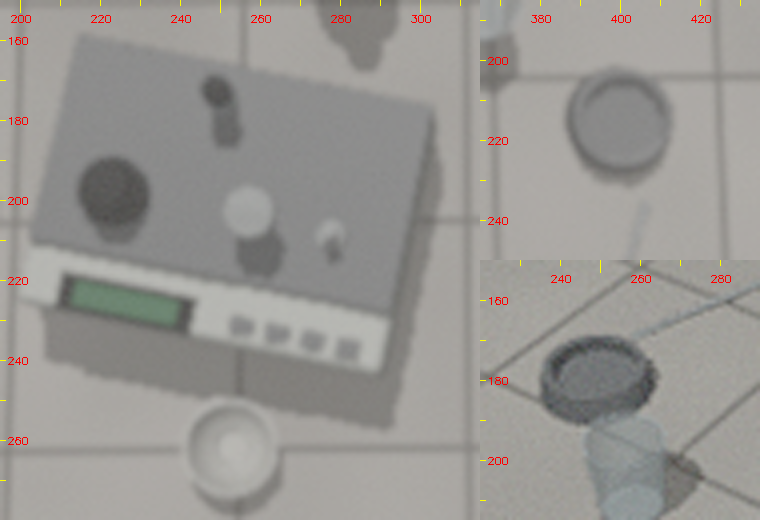

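Crops confirm it: the deck's cap at scene (415,240) has about 1.4 times the width of the two on the bench. Read off: top – plunger (257,203), post (277.5,208), cap (223,198), holder rim (399.8,215.5); scene – plunger (378.8,208.7), post (359.2,202.2), grip top (416.7,231), holder rim (249.5,177.8).

```bash
cat > h.py <<'E'
import numpy as np
from station import *
C={n:camera_info(n) for n in("scene","top")}
def proj(n,X):
    c=C[n];p=c["R"]@np.asarray(X,float)+c["t"];return np.array([c["fx"]*p[0]/p[2]+c["cx"],c["fy"]*p[1]/p[2]+c["cy"]])
def back(n,uv,z):
    c=C[n];d=c["R"].T@np.array([(uv[0]-c["cx"])/c["fx"],(uv[1]-c["cy"])/c["fy"],1]);o=-c["R"].T@c["t"];return o+d*(z-o[2])/d[2]
E
python3 - <<'E'
from h import *
from scipy.optimize import least_squares
ob=[("top",(257,203),(-.01,-.025,.13)),("scene",(378.8,208.7),(-.01,-.025,.13)),
("top",(277.5,208),(-.01,-.08,None)),("scene",(359.2,202.2),(-.01,-.08,None)),
("top",(223.2,198),(-.01,.08,.1)),("scene",(416.7,231),(-.01,.08,.127)),
("top",(215,158.3),(.1,.135,.085)),("top",(303.7,176.3),(.1,-.135,.085)),
("scene",(311,224),(.1,-.135,.085)),("scene",(403,293),(.1,.135,.085))]
def W(p,q):
    c,s=np.cos(p[2]),np.sin(p[2]);z=p[3] if q[2] is None else q[2]
    return np.array([p[0]+c*q[0]-s*q[1],p[1]+s*q[0]+c*q[1],z])
f=lambda p:np.concatenate([proj(n,W(p,q))-uv for n,uv,q in ob])
r=least_squares(f,[.6,.15,0,.116],loss='soft_l1');p=r.x
print(p,np.degrees(p[2]));print(f(p).reshape(-1,2).round(1))
for k,q in dict(cap=(-.01,.08,.127),pl=(-.01,-.025,.13),post=(-.01,-.08,None),vial=(.07,0,.13)).items():print(k,W(p,q).round(4))
for n,uv in(("top",(399.8,215.5)),("scene",(249.5,177.8))):print("holder",back(n,uv,.024).round(4))
print("beaker",back("top",(366,186),.062)," dish",back("top",(253,262),.028), "spat",back("top",(405,237),0))
print(proj("top",W(p,(-.01,.08,.127))),back("top",(249,173),.13))
E
```

```text
[ 0.55716177  0.21818786 -0.21396577  0.10790743] -12.259335825073688
[[-0.1  0. ]
 [-0.6 -2.1]
 [-0.6  0.1]
 [-0.2  0. ]
 [-1.1 -1. ]
 [ 0.3  0.9]
 [-1.4 -0.9]
 [ 0.5 -0.1]
 [-2.  -3.9]
 [ 0.8 -2.8]]
cap [0.5644 0.2985 0.127 ]
pl [0.5421 0.1959 0.13  ]
post [0.5304 0.1421 0.1079]
vial [0.6256 0.2033 0.13  ]
holder [ 0.5166 -0.2208  0.024 ]
holder [ 0.5277 -0.213   0.024 ]
beaker [ 0.60047827 -0.11664845  0.062     ]  dish [0.38143823 0.21757246 0.028     ] spat [ 0.45356479 -0.23896178  0.        ]
[220.29549597 195.49899259] [0.62727969 0.21905301 0.13      ]
```

```bash
cat >> h.py <<'E'
from scipy.spatial.transform import Rotation as Ro
def rel(target):
    o=get_obs();R=Ro.from_rotvec(o["orientation"]).as_matrix()
    d=R.T@(np.array(target)-o["eef_pos"]);return d.round(4)
E
python3 - <<'E'
from h import *
import station
print([k for k in dir(station) if k[0]!='_'][:40], getattr(station,'tcp_to_grasp',None))
from scipy.optimize import least_squares
ob=[("top",(256.6,202.6),(-.01,-.025,.13)),("scene",(378.4,208.4),(-.01,-.025,.13)),
("top",(277.1,207.6),(-.01,-.08,None)),("scene",(358.9,201.9),(-.01,-.08,None)),
("top",(222.9,197.6),(-.01,.08,.1)),
("top",(214.6,157.9),(.1,.135,.085)),("top",(303.3,175.9),(.1,-.135,.085)),
("scene",(310.6,223.6),(.1,-.135,.085)),("scene",(402.6,292.6),(.1,.135,.085))]
def W(p,q):
    c,s=np.cos(p[2]),np.sin(p[2]);z=p[3] if q[2] is None else q[2]
    return np.array([p[0]+c*q[0]-s*q[1],p[1]+s*q[0]+c*q[1],z])
f=lambda p:np.concatenate([proj(n,W(p,q))+(p[4:6] if n=="scene" else 0)-uv for n,uv,q in ob])
r=least_squares(f,[.6,.15,0,.116,0,0],loss='soft_l1');p=r.x
print(p);print(f(p).reshape(-1,2).round(1))
for k,q in dict(cap=(-.01,.08,.127),pl=(-.01,-.025,.13),post=(-.01,-.08,None)).items():print(k,W(p,q).round(4))
print("holder",back("top",(399.4,215.1),.024),back("scene",np.array((249.2,177.4))-p[4:6],.024))
print(rel((.5644,.2985,.25)),Ro.from_rotvec(get_obs()["orientation"]).as_matrix().round(3))
E
```

```text
['IKError', 'camera_info', 'capture', 'close_job', 'get_obs', 'tcp_to_grasp'] -0.0188
[ 0.55699965  0.21723273 -0.21282279  0.11681908  0.32033458  2.7313578 ]
[[ 0.7  0.5]
 [-0.3  0.7]
 [-0.1  0.1]
 [ 0.4  0. ]
 [-0.4 -0.5]
 [-0.7 -0.4]
 [ 1.2  0.3]
 [-1.6 -0.9]
 [ 1.2  0. ]]
cap [0.5641 0.2975 0.127 ]
pl [0.5419 0.1949 0.13  ]
post [0.5303 0.1411 0.1168]
holder [ 0.517846   -0.21963247  0.024     ] [ 0.51750672 -0.22430227  0.024     ]
[-0.7073 -0.6359 -0.0351] [[ 0.386 -0.923 -0.001]
 [-0.923 -0.386  0.002]
 [-0.002 -0.    -1.   ]]
```

Request:
send_rows(series=[[0.07, [0, 0, -0.05], 0], [0.07, [-0.708, -0.636, -0.05], 0], [0.07, [-0.708, -0.636, -0.05], 0], [0.07, [-0.708, -0.636, -0.05], 0], [0.07, [-0.708, -0.636, -0.05], 0], [0.07, [-0.708, -0.636, -0.05], 0], [0.07, [-0.708, -0.636, -0.05], 0], [0.07, [-0.708, -0.636, -0.05], 0], [0.07, [-0.708, -0.636, -0.05], 0], [0.07, [-0.708, -0.636, -0.05], 0], [0.07, [-0.708, -0.636, -0.05], 0], [0.07, [-0.708, -0.636, -0.05], 0], [0.07, [-0.708, -0.636, -0.05], 0], [0.07, [-0.708, -0.636, -0.05], 0], [0.07, [-0.708, -0.636, -0.05], 0], [0.07, [-0.708, -0.636, -0.05], 0], [0.07, [-0.708, -0.636, -0.05], 0], [0.07, [-0.708, -0.636, -0.05], 0], [0.07, [-0.708, -0.636, -0.05], 0]], newtons=15)

```text
clock: 2.48
eef_pos: [0.5642, 0.2973, 0.2646]
orientation: [2.613, -1.743, 0.0]
ft_force: [0.0, -0.4, 0.7]
grip_width: 0.736
```

Run:
```python
from h import *
import cv2
o=get_obs();print(o["clock"],o["eef_pos"],o["ft_force"],o["grip_width"],o["joints"]);print(rel((.564,.298,.16)))
i=capture("scene")[100:300,320:520,::-1];j=capture("top")[120:320,130:330,::-1]
k=np.hstack([i,j]);k=(255*(k/255.)**.55).astype('uint8')
cv2.imwrite("pics/a1.png",cv2.resize(k,None,fx=2,fy=2,interpolation=cv2.INTER_CUBIC))
```

```text
2.475 [0.5641987  0.29726257 0.26463826] [ 0.03994644 -0.35341728  0.74298284] 0.7359714326555307 [ 4.00974663e-01  7.17083532e-02  1.62263868e+00 -4.54257147e-04
  1.44772836e+00  1.57736238e+00]
[-0.0008 -0.0002  0.1046]
```

View pics/a1.png

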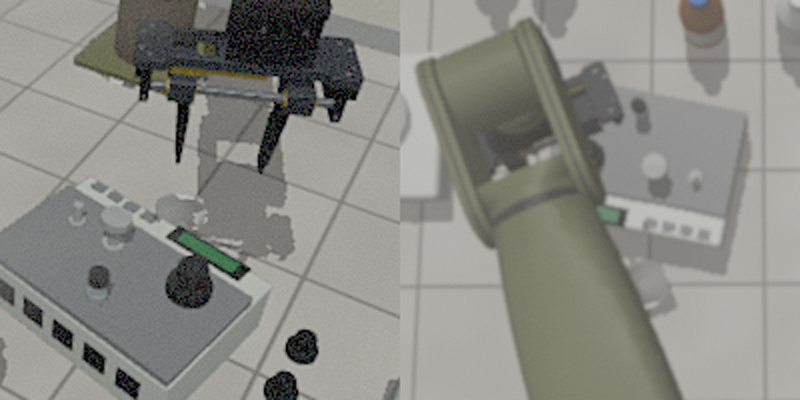

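Scene half: fingertips at about (410,181) and (451,186), cap below at (414,240). I descend to just above the grip and check there.

Request:
send_rows(series=[[0.07, [0, 0, 0.06], 0], [0.07, [0, 0, 0.115], 0], [0.07, [0, 0, 0.125], 0], [0.07, [0, 0, 0.125], 0]])

```text
clock: 3.08
eef_pos: [0.5649, 0.2982, 0.1406]
orientation: [-2.614, 1.742, -0.001]
ft_force: [-0.7, 0.9, 0.6]
grip_width: 0.736
```

Run:
```python
from h import *
import cv2
o=get_obs();print(o["clock"],o["eef_pos"],o["ft_force"])
print(proj("scene",(.5642,.2973,.2646)),proj("scene",o["eef_pos"]))
k=capture("scene")[180:280,360:480,::-1];k=(255*(k/255.)**.5).astype('uint8')
cv2.imwrite("pics/a2.png",cv2.resize(k,None,fx=5,fy=5,interpolation=cv2.INTER_CUBIC))
```

```text
3.075 [0.56485538 0.29823049 0.14061764] [-0.73997777  0.90701144  0.55051643]
[428.8335     180.26485968] [417.86821222 227.46412334]
```

View pics/a2.png

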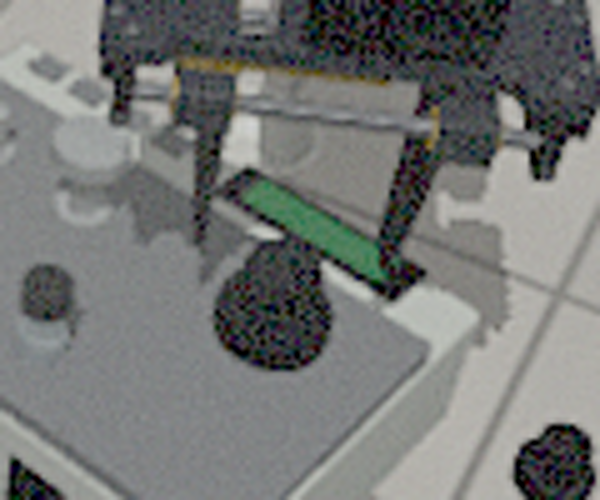

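The tips show at about (400.6,229) and (437.6,232.4); the midpoint is (1,3) px off the calibrated projection, the same bias as in the fit. The cap's silhouette spans (403–426, 228–254), which hints at an offset along the view direction, so I check that numerically in both views.

Run:
```python
from h import *
import cv2
from scipy.optimize import least_squares
a=np.linspace(0,2*np.pi,60)
def sil(n,x,y):
    P=[proj(n,(x+r*np.cos(t),y+r*np.sin(t),z)) for r,z in((.025,.085),(.025,.101),(.016,.101),(.016,.127)) for t in a]
    P=np.array(P);return np.r_[P.min(0),P.max(0)]
for n,(u0,v0,u1,v1),th in(("scene",(398,222,432,262),38),("top",(205,180,240,215),75)):
    g=cv2.cvtColor(cv2.imread(f"pics/{n}0.png"),cv2.COLOR_BGR2GRAY)
    g=cv2.GaussianBlur(g,(3,3),0)
    m=(g<th).astype('uint8');s=np.zeros_like(m);s[v0:v1,u0:u1]=m[v0:v1,u0:u1]
    k,l,st,ce=cv2.connectedComponentsWithStats(s);i=1+st[1:,4].argmax();b=st[i]
    box=np.array([b[0]-.5,b[1]-.5,b[0]+b[2]-.5,b[1]+b[3]-.5])
    r=least_squares(lambda p:sil(n,*p)-box,[.56,.3])
    print(n,box,b[4],r.x.round(4),r.fun.round(1),'pred',sil(n,.564,.2975).round(1))
    print(g[v0+8:v1-5:2,(u0+u1)//2-12:(u0+u1)//2+12:2])
```

```text
scene [401.5 221.5 431.5 253.5] 537 [0.5545 0.2991] [ 2.7  2.4 -2.7 -2.1] pred [401.7 226.2 426.5 254. ]
[[63 64 62 46 18 12 13 16 16 18 19 27]
 [65 63 62 25 18 21 18 14 15 19 29 60]
 [64 56 33 16 16 16 17 19 18 17 23 97]
 [59 24 17 17 15 18 12 17 13 15 19 70]
 [44 14 14 11 16 13 14 13 15 12 11 44]
 [28 15 12 10 12 15 16 12  6  8 13 24]
 [17 11 12 14 14 12  7  8 12 12  8 15]
 [15  9 13 12 11 11 13 10 13 15 12 14]
 [25  8 14 12 13 13 12 13 13  9  7 22]
 [46 10 10 11 14 10 11 13 14  9  6 32]
 [62 37 11  6 11  9  9  8 10  7 15 54]
 [64 61 46 26 11  8  9  6  7 19 49 66]
 [61 62 62 60 51 42 38 40 46 58 62 63]
 [61 62 64 63 63 64 64 65 62 61 64 60]]
top [212.5 187.5 232.5 211.5] 356 [0.5581 0.2985] [ 0.7  2.9 -0.7 -2.9] pred [213.6 188.4 232.2 206.5]
[[85 85 84 84 83 78 74 74 79 84 85 85]
 [85 86 85 78 63 50 46 46 53 70 82 85]
 [85 84 80 59 42 40 39 38 38 48 69 82]
 [85 84 69 44 39 39 39 39 37 36 48 75]
 [84 82 62 39 39 38 38 39 36 35 39 65]
 [85 82 59 38 37 38 38 38 33 35 37 60]
 [84 83 64 40 36 37 37 34 34 34 36 61]
 [84 84 76 49 35 35 34 33 33 35 40 67]
 [84 84 82 63 41 35 34 34 35 38 52 76]
 [83 84 84 78 61 46 43 42 45 51 65 82]
 [84 84 83 84 75 57 52 52 52 59 77 84]]
```

With zero bias both silhouettes match a cap at (0.564, 0.298), and the TCP is there. I go down and grip.

Request:
send_rows(series=[[0.07, [0, 0, 0.02], 0], [0.07, [0, 0, 0.035], 0], [0.07, [0, 0, 0.035], 0], [0.02, [0, 0, 0.035], 0], [0.02, [0, 0, 0.035], 0], [0.02, [0, 0, 0.035], 0], [0.02, [0, 0, 0.035], 0], [0.02, [0, 0, 0.035], 0], [0.02, [0, 0, 0.035], 0]], newtons=15)

```text
clock: 4.25
eef_pos: [0.5646, 0.2988, 0.105]
orientation: [-2.615, 1.741, -0.0]
ft_force: [0.3, 0.6, 1.1]
grip_width: 0.335
```

Width 31.8 mm, so it's on the grip. I lift and carry it to above the holder.

Request:
send_rows(series=[[0.02, [0, 0, -0.02], 0], [0.02, [0, 0, -0.06], 0], [0.02, [0, 0, -0.115], 0], [0.02, [0.46, 0.241, -0.115], 0], [0.02, [0.46, 0.241, -0.115], 0], [0.02, [0.46, 0.241, -0.115], 0], [0.02, [0.46, 0.241, -0.115], 0], [0.02, [0.46, 0.241, -0.115], 0], [0.02, [0.46, 0.241, -0.115], 0], [0.02, [0.46, 0.241, -0.115], 0], [0.02, [0.46, 0.241, -0.115], 0], [0.02, [0.46, 0.241, -0.115], 0], [0.02, [0.46, 0.241, -0.115], 0], [0.02, [0.46, 0.241, -0.1], 0], [0.02, [0.46, 0.241, -0.06], 0], [0.02, [0.46, 0.241, -0.03], 0], [0.02, [0.46, 0.241, -0.03], 0]])

```text
clock: 6.38
eef_pos: [0.5173, -0.2155, 0.1306]
orientation: [2.617, -1.738, -0.012]
ft_force: [-0.7, -0.2, -0.6]
grip_width: 0.33
```

Run:
```python
from h import *
import cv2
o=get_obs();print(o["clock"],o["eef_pos"],o["ft_force"],o["grip_width"])
def box(n,X,r):
    a=np.linspace(0,6.283,60);P=np.array([proj(n,(X[0]+r*np.cos(t),X[1]+r*np.sin(t),X[2])) for t in a]);return P
i=capture("scene")[:,:,::-1].copy();b=cv2.imread("pics/scene0.png");tp=cv2.imread("pics/top0.png")
def prep(i,n,u,v,s,w,h,rings):
    k=i[v:v+h,u:u+w];k=(255*(k/255.)**.5).astype('uint8');k=cv2.resize(k,None,fx=s,fy=s,interpolation=cv2.INTER_CUBIC)
    for X,r,c in rings: cv2.polylines(k,[((box(n,X,r)-(u,v)+.5)*s).astype(int)],True,c,1)
    return k
R=[((.520,-.218,.0),.042,(0,255,0)),((.520,-.218,.024),.031,(0,0,255))]
e=o["eef_pos"]
a=prep(i,"scene",200,120,5,76,100,R+[((e[0],e[1],e[2]-.020),.025,(255,255,0))])
c=prep(tp,"top",360,175,5,76,100,R);cv2.imwrite("pics/b1.png",np.hstack([a,c]))
```

```text
6.375 [ 0.51729684 -0.21552349  0.13059081] [-0.74292421 -0.18137775 -0.5799882 ] 0.3302047480956623
```

View pics/b1.png

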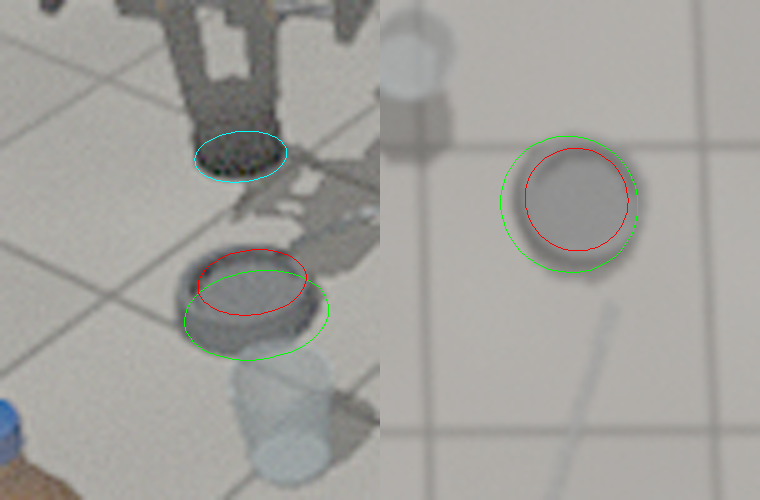

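Left half: the cap's lower rim is at about (237,158) zoomed, about 1 px left of the predicted ring. The holder's mouth is centred at (249,284), and in the top half at (578,203). The holder is therefore at (0.519,-0.219) within 2–3 mm, against ±6 mm of play.

Run:
```python
from h import *
o=get_obs();print(o["clock"],o["eef_pos"],o["orientation"]);print(rel((.519,-.219,.034)))
```

```text
6.425 [ 0.51874129 -0.21658684  0.13308829] [ 2.61664576 -1.73840879 -0.00537736]
[0.0026 0.0005 0.0991]
```

Request:
send_rows(series=[[0.02, [0.002, 0, 0.03], 0], [0.02, [0.002, 0, 0.06], 0], [0.02, [0.002, 0, 0.085], 0], [0.02, [0.002, 0, 0.095], 0], [0.02, [0.002, 0, 0.1], 0], [0.02, [0.002, 0, 0.1], 0]])

```text
clock: 7.18
eef_pos: [0.521, -0.2207, 0.0357]
orientation: [-2.615, 1.741, -0.003]
ft_force: [-1.1, -0.3, 0.4]
grip_width: 0.333
```

Request:
send_rows(series=[[0.02, [0, 0, 0.002], 0], [0.02, [0, 0, 0.004], 0], [0.02, [0, 0, 0.005], 0], [0.02, [0, 0, 0.005], 0]])

```text
clock: 7.68
eef_pos: [0.5203, -0.2206, 0.0299]
orientation: [2.615, -1.741, 0.0]
ft_force: [-0.6, 0.3, 0.9]
grip_width: 0.332
```

Run:
```python
from h import *
import cv2
o=get_obs();print(o["clock"],o["eef_pos"],o["ft_force"],o["grip_width"])
k=capture("scene")[130:230,190:310,::-1];k=(255*(k/255.)**.5).astype('uint8')
cv2.imwrite("pics/b2.png",cv2.resize(k,None,fx=5,fy=5,interpolation=cv2.INTER_CUBIC))
```

```text
7.675 [ 0.5202621  -0.22055745  0.029892  ] [-0.63374647  0.3315614   0.88707125] 0.3316659059845987
```

View pics/b2.png

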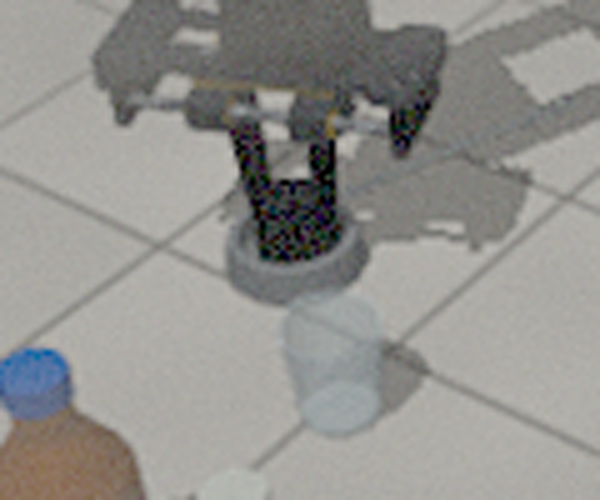

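The cap (300,225 zoomed) stands inside the holder's rim with about 0 N so far. I go a touch lower until it makes contact, let go and rise.

Request:
send_rows(series=[[0.02, [0, 0, 0.001], 0], [0.02, [0, 0, 0.002], 0], [0.02, [0, 0, 0.002], 0]])

```text
clock: 8.1
eef_pos: [0.5204, -0.2206, 0.0299]
orientation: [2.615, -1.741, -0.001]
ft_force: [-6.3, 3.3, 12.5]
grip_width: 0.332
```

Request:
send_rows(series=[[0.02, [0, 0, -0.001], 0], [0.06, [0, 0, -0.001], 0], [0.06, [0, 0, -0.001], 0], [0.06, [0, 0, -0.001], 0], [0.06, [0, 0, -0.02], 0], [0.06, [0, 0, -0.06], 0], [0.06, [0, 0, -0.12], 0], [0.06, [0, 0, -0.16], 0], [0.0, [-0.2, -0.15, -0.16], 0], [0.0, [-0.2, -0.15, -0.16], 0], [0.0, [-0.2, -0.15, -0.16], 0], [0.0, [-0.2, -0.15, -0.16], 0], [0.0, [-0.2, -0.15, -0.16], 0]])

```text
clock: 9.72
eef_pos: [0.5822, 0.0256, 0.1892]
orientation: [-2.619, 1.733, -0.002]
ft_force: [-0.7, -0.3, 0.6]
grip_width: 0.165
```

Run:
```python
from h import *
import cv2
o=get_obs();print(o["clock"],o["eef_pos"],o["ft_force"],o["grip_width"])
a=capture("scene")[:,:,::-1];b=capture("top")[:,:,::-1]
cv2.imwrite("pics/s3.png",a);cv2.imwrite("pics/t3.png",b)
def p(k):return cv2.resize((255*(k/255.)**.45).astype('uint8'),None,fx=5,fy=5,interpolation=cv2.INTER_CUBIC)
cv2.imwrite("pics/b3.png",np.hstack([p(a[140:225,210:290]),p(b[180:265,360:440])]))
```

```text
9.725 [0.58215557 0.02562038 0.18920884] [-0.69147762 -0.270899    0.58834474] 0.16476171064897357
```

View pics/b3.png

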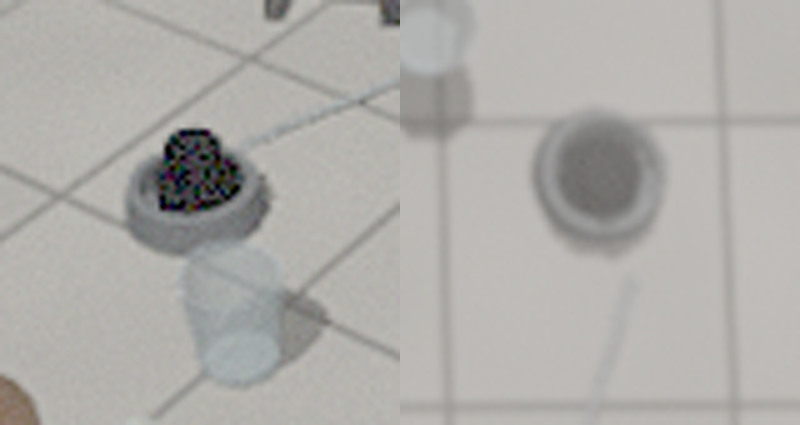

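The cap stands upright in the socket (left knob (192,165), right (598,172) inside the ring), and the beaker and spatula are untouched. Next I find the post's height by touching it lightly with shut fingers.

Run:
```python
from h import *
print(rel((.5304,.1416,.19)),rel((.542,.1955,.19)))
```

```text
[-0.1299  0.0011 -0.0014] [-0.1751 -0.0305 -0.0014]
```

Request:
send_rows(series=[[0, [-0.06, 0.001, 0], 0], [0, [-0.11, 0.001, 0], 0], [0, [-0.13, 0.001, 0], 0], [0, [-0.13, 0.001, 0.03], 0], [0, [-0.13, 0.001, 0.055], 0], [0, [-0.13, 0.001, 0.064], 0], [0, [-0.13, 0.001, 0.064], 0], [0, [-0.13, 0.001, 0.064], 0]])

```text
clock: 10.82
eef_pos: [0.5315, 0.1411, 0.1251]
orientation: [-2.613, 1.742, -0.003]
ft_force: [-0.5, 0.9, 0.0]
grip_width: 0.006
```

Run:
```python
from h import *
import cv2
o=get_obs();print(o["clock"],o["eef_pos"],o["ft_force"],o["grip_width"])
print(proj("scene",o["eef_pos"]),proj("top",o["eef_pos"]))
a=capture("scene")[:,:,::-1]
cv2.imwrite("pics/s4.png",a)
k=a[150:250,320:430];k=(255*(k/255.)**.5).astype('uint8')
cv2.imwrite("pics/p1.png",cv2.resize(k,None,fx=6,fy=6,interpolation=cv2.INTER_CUBIC))
```

```text
10.825 [0.53150434 0.14109086 0.12507594] [-0.51482569  0.92943837  0.02661374] 0.005775456187385101
[358.91806483 196.7854306 ] [276.79873793 206.91639901]
```

View pics/p1.png

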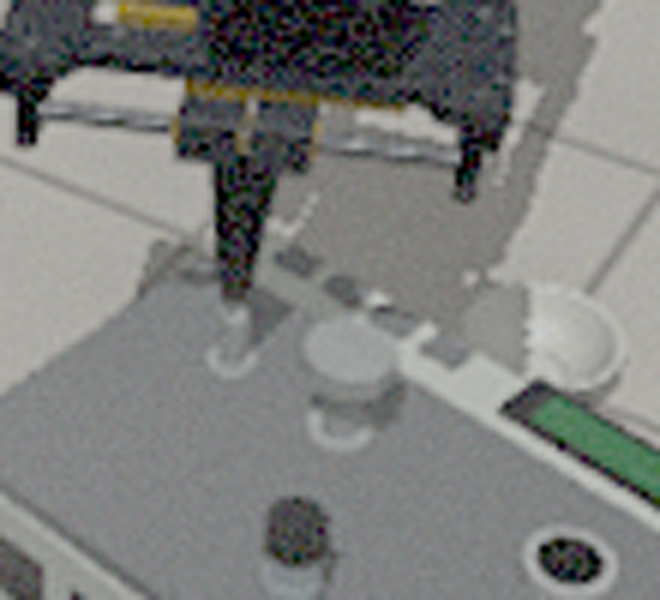

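The shut tips are at (235,300) zoomed, right over the post's top at (235,312). I feel downwards.

Request:
send_rows(series=[[0, [0, 0, 0.002], 0], [0, [0, 0, 0.004], 0], [0, [0, 0, 0.005], 0], [0, [0, 0, 0.005], 0]])

```text
clock: 11.38
eef_pos: [0.5303, 0.1415, 0.1185]
orientation: [2.615, -1.741, -0.0]
ft_force: [-0.2, -0.6, -0.1]
grip_width: 0.007
```

Request:
send_rows(series=[[0, [0, 0, 0.001], 0], [0, [0, 0, 0.002], 0], [0, [0, 0, 0.002], 0]])

```text
clock: 11.75
eef_pos: [0.5304, 0.1414, 0.1165]
orientation: [2.615, -1.741, -0.0]
ft_force: [0.1, -0.6, 0.2]
grip_width: 0.005
```

Request:
send_rows(series=[[0, [0, 0, 0.001], 0], [0, [0, 0, 0.002], 0], [0, [0, 0, 0.002], 0]])

```text
clock: 12.12
eef_pos: [0.5304, 0.1414, 0.1145]
orientation: [2.615, -1.741, -0.0]
ft_force: [-0.3, 0.0, 0.4]
grip_width: 0.004
```

Request:
send_rows(series=[[0, [0, 0, 0.001], 0], [0, [0, 0, 0.001], 0], [0, [0, 0, 0.001], 0]])

```text
clock: 12.5
eef_pos: [0.5304, 0.1415, 0.1137]
orientation: [2.615, -1.741, -0.0]
ft_force: [0.7, -0.9, -0.5]
grip_width: 0.008
```

Request:
send_rows(series=[[0, [0, 0, 0.001], 0], [0, [0, 0, 0.001], 0], [0, [0, 0, 0.001], 0]])

```text
clock: 12.88
eef_pos: [0.5304, 0.1414, 0.1126]
orientation: [2.615, -1.741, -0.0]
ft_force: [0.7, 0.4, -0.6]
grip_width: 0.003
```

Request:
send_rows(series=[[0, [0, 0, 0.001], 0], [0, [0, 0, 0.001], 0], [0, [0, 0, 0.001], 0]])

```text
clock: 13.25
eef_pos: [0.5305, 0.1415, 0.1125]
orientation: [-2.615, 1.741, -0.0]
ft_force: [-2.6, 0.2, 5.4]
grip_width: 0.006
```

Contact at z = 0.1125 (5.4 N; free at 0.1126), so the post's top is at 0.1125 m, inside its 0.111–0.121 range. Now the plunger.

Request:
send_rows(series=[[0, [0, 0, -0.02], 0], [0, [0, 0, -0.04], 0], [0, [-0.045, -0.0315, -0.04], 0], [0, [-0.045, -0.0315, -0.04], 0], [0, [-0.045, -0.0315, -0.03], 0], [0, [-0.045, -0.0315, -0.02], 0], [0, [-0.045, -0.0315, -0.018], 0], [0, [-0.045, -0.0315, -0.016], 0], [0, [-0.045, -0.0315, -0.016], 0], [0, [-0.045, -0.0315, -0.016], 0]])

```text
clock: 14.5
eef_pos: [0.5423, 0.1949, 0.128]
orientation: [-2.615, 1.742, -0.001]
ft_force: [-0.8, -2.6, 4.5]
grip_width: 0.007
```

On the plunger head: 4.5 N at 0.128, as the spring data say. Pressing down in small steps.

Request:
send_rows(series=[[0, [0, 0, 0.003], 0], [0, [0, 0, 0.006], 0], [0, [0, 0, 0.009], 0], [0, [0, 0, 0.012], 0], [0, [0, 0, 0.014], 0], [0, [0, 0, 0.015], 0], [0, [0, 0, 0.015], 0], [0, [0, 0, 0.015], 0], [0, [0, 0, 0.015], 0]])

```text
clock: 15.62
eef_pos: [0.5426, 0.1951, 0.1135]
orientation: [-2.615, 1.741, -0.001]
ft_force: [-3.2, -2.8, 8.2]
grip_width: 0.001
```

Run:
```python
from h import *
import cv2
for i in range(6):
    a=capture("scene")[:,:,::-1]; o=get_obs();print(o["clock"],o["eef_pos"].round(5),o["ft_force"].round(2))
k=a[180:240,330:430];k=(255*(k/255.)**.5).astype('uint8')
cv2.imwrite("pics/q1.png",cv2.resize(k,None,fx=8,fy=8,interpolation=cv2.INTER_CUBIC))
```

```text
15.675 [0.5426  0.19511 0.11354] [-2.1  -2.34  7.91]
15.725 [0.54263 0.19506 0.11355] [-2.36 -1.89  7.7 ]
15.775 [0.54262 0.19506 0.11353] [-2.49 -2.02  8.03]
15.825 [0.54263 0.19506 0.11356] [-2.09 -3.55  8.24]
15.875 [0.5426  0.19508 0.11354] [-2.6  -2.55  7.27]
15.925 [0.54261 0.19508 0.11353] [-2.36 -2.63  7.41]
```

View pics/q1.png

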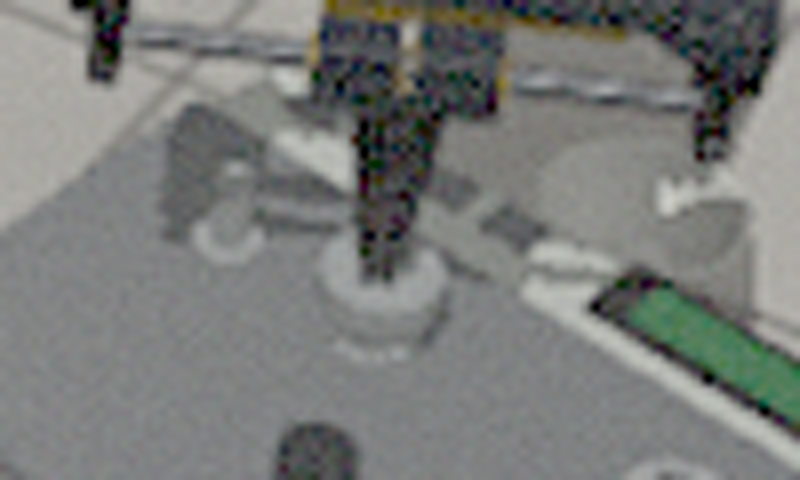

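The picture shows the tips standing centred on the lowered head (383,275), post top at (237,172). One more millimetre to go.

Request:
send_rows(series=[[0, [0, 0, 0.001], 0], [0, [0, 0, 0.001], 0], [0, [0, 0, 0.001], 0], [0, [0, 0, 0.001], 0]])

```text
clock: 16.42
eef_pos: [0.5426, 0.1951, 0.1126]
orientation: [-2.615, 1.741, -0.001]
ft_force: [-2.8, -3.3, 7.3]
grip_width: 0.003
```

Run:
```python
from h import *
import cv2
for i in range(4):
    a=capture("scene")[:,:,::-1]; o=get_obs();print(o["clock"],o["eef_pos"].round(5),o["ft_force"].round(2))
b=capture("top")[:,:,::-1]
def p(k):return cv2.resize((255*(k/255.)**.5).astype('uint8'),None,fx=2,fy=2,interpolation=cv2.INTER_CUBIC)
cv2.imwrite("pics/z.png",np.hstack([p(a[130:330,200:480]),p(b[150:350,340:460])]))
```

```text
16.475 [0.54264 0.19507 0.11261] [-1.75 -1.71  7.48]
16.525 [0.54262 0.19507 0.11259] [-2.78 -2.94  8.08]
16.575 [0.54264 0.19508 0.11262] [-3.   -2.55  7.61]
16.625 [0.54262 0.19507 0.11258] [-2.38 -3.2   8.1 ]
```

View pics/z.png

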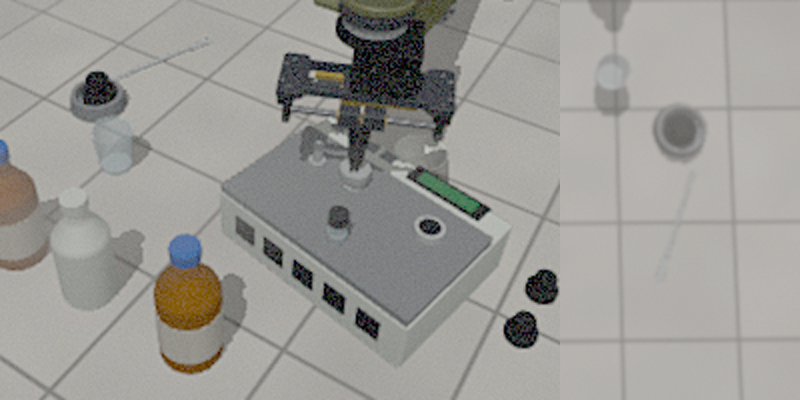

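The cap sits in the holder (97,90), the well is bare (430,227), everything else stands as before, and the plunger is held at 0.1126 against the post's 0.1125. I hand it in.

```bash
python3 -c "
from station import *
close_job();o=get_obs();print(o['clock'],o['eef_pos'],o['ft_force'])"
```

```text
the job is handed in; nothing more can be done
the job is handed in; nothing more can be done
```

I moved the dust cap from the light well into the holder, then pressed the plunger level with the index post. I handed the job in at about 16.6 s with the arm still holding it down.

- **Cap:** the last pictures show it upright, grip up, inside the holder's socket, with the well bare. While seating it, the wrist force reached about 12.5 N down and 7 N sideways before I let go.
- **Plunger level:** shut fingertips touched the post's top at 0.1125 m. The plunger's head was held at 0.1126 m with about 7.8 N, and the spring figures predict about 8.2 N there.
- **Other things:** nothing else appeared to have moved in the views I checked. The last pictures did not take in the whole bench, and the gripper and its shadow partly hid the bowl.
- **Checks that disagreed:** my readings from the two cameras differed by about 3 px (up to 13 mm for the holder). I settled the holder's position by comparing outlines, and the post's height by touch, as the picture fits had given 0.108 and 0.117 m.
- **Not checked:** the state read after hand-in was refused, so I have no reading from the second after it.

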